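Tighten the cartridge nut of a kitchen mixer tap

ROBOT

A 6-joint arm with a two-finger parallel gripper is mounted at the origin on the work surface. World frame = base frame: x ahead of the robot, y to its left, z up, the work surface at z = 0. Lengths are in m, angles in degrees, forces in N, time in s.
With the tool pointing down it reaches from about 0.4 to 0.825 m from the base axis. Payload 7 kg.
Tool frame: the origin (TCP) lies midway between the tips of the shut fingers; the grasp point (between the pads) lies 19 mm behind it; z points along the fingers, y is the line along which they close (so a half turn about z gives the same grasp; the last joint's range is limited). The gripper opens to 88 mm and grips with 3 to 60 N. Pads are 19 mm wide; open, the fingers measure 130 mm over their backs; the gripper's body (78 mm by 193 mm) begins 47 mm behind the grasp point.
Start: joints at [-48.524, 20.546, 0.682, 0, -70.136, -16.507], TCP at [0.285, -0.612, 0.227] pointing down, gripper open.
Joint ranges: [-176.03, 176.03], [-82.01, 121.73], [-58.28, 71.71], [-173.87, 95.51], [-174.79, -0.11], [-173.66, 173.66]. Speed limits (degrees/s): [136.94, 136.94, 172.46, 180, 180, 180].

INTERFACE

Orientations are given as [roll, pitch, yaw] about the fixed x, y, z axes, in that order (R = Rz(yaw) Ry(pitch) Rx(roll)).
In Python, from plant import ctrl, viewer, close_job gives the robot as it stands. The module is installed in compiled form; this text tells all that it offers.
- The arm moves only by the tool step_arm, never from a script. Its argument "moves" is a list that holds one entry, the list of rows, each a list of 5 numbers: the shift along the world's x, y, z in cm, then the turn about the world's z in rad, then the finger opening in cm, from 0 to 8.76. In form: [[[tx, ty, tz, twist, grip], ...]]. A call has 1 to 10 rows; each row shifts and turns the commanded pose from where the row before left it; what a row does not reach is not made up. A row lasts 1/10 s, in which the tool goes at most 50 mm and 8.59 degrees, less where a joint would pass 70% of its speed; a pose out of reach is approached as far as the arm can. A call with a gripper value outside its range is refused whole. The fingers move at their own pace and stop on an object; the grip force is fixed at half the most. Time passes only in rows, so rows that do not move let the fingers close. It gives the time, the measured TCP pose, the force, the opening and the grip force at its end, in the units of the state.
- ctrl.get_obs(): the state, without advancing time (a new reading comes with each control period).
- viewer.snapshot(name): name is "scene" or "top"; returns (picture, depth): 480x640x3 uint8, blue, green, red; 480x640 float32, m along the optical axis (not along the pixel's ray), 0 where there is no reading.
- viewer.camera_info(name): a dict with "camera_matrix" (3x3 intrinsics, pixels), "eye" and "orientation" of the camera in the world. Camera axes: x right, y down, z forward; pixel columns grow to the right and rows downward; lengths in m; the calibration is good to about 2 mm. A picture is of the moment at which its call begins. camera_info takes no time and is no camera call.
- close_job(): hands the job in; it is judged then, once.
The state is a dict: "clock": time; "joint_pos": joint angles; "qvel": joint speeds; "tau": joint torques, N m; "tool_pos": TCP position; "orientation": TCP orientation; "force": force on the tool from outside, world axes, zero at the start; "moment": the same for the moment, N m; "opening": finger opening in m; "gripper_force": force on a finger pad.
Only numpy, scipy, OpenCV 4.12 (cv2) and the standard library are available. Lean on these libraries where they do the work, as an engineer would, in place of code of your own. Each camera call takes 0.05 s, during which the arm holds its last target. There are 200 camera calls.

TASK

The lever is off the sink mixer and its new cartridge is in: run the brass retaining nut down clockwise by hand (with the fingers) until it just seats, then take the adjustable wrench from the chopping board and tighten the nut one flat further with it (a sixth of a turn). Ease the wrench off and lay it back flat on the board without dropping it, and leave the other things where they are.

Things in the scene. Friction and masses are not known exactly. Their poses are not given: they have to be found in the camera images.
- tap: Fixed sink mixer, lever off: chromed round column 51 mm across with a flat shoulder 130 mm above the worktop. Origin: centre of its foot on the worktop; z up. The spout runs out along its x to 0.24 m, all below 112 mm. In the nut's middle stand a fixed white cartridge disc and a 9 mm square brass spindle, top 171 mm above the worktop.
- nut: Brass hex nut captive on top of the tap column, on its axis: 36 mm across flats, 42 mm over corners; flats 1 to 12.5 mm above the shoulder, then a bevel to its top at 16 mm. Origin: on its axis at the shoulder, 130 mm above the worktop; z up. Two flats face its own +y and -y, the others at 60 degree steps. It turns in place; clockwise from above tightens.
- nut_run (a joint): Run of the nut in rad, growing clockwise seen from above: -2.7 to -1.2 at the start, 0 where it bears on its seat. Light drag of about 0.15 N m, also when it is pushed back anticlockwise.
- nut_nip (a joint): Tightening of the nut past its seat in rad, clockwise: 0 until it has seated, then grows against a stiff drag of about 0.6 N m and stays where it is left. One flat is 1.05 rad.
- wrench: Loose steel adjustable wrench, 235 mm long, about 0.5 kg, lying flat. Origin: underside, middle of the handle; x runs along the handle to the jaws, z up. Handle 22 mm wide with parallel sides from x = -90 to +40 mm, 12 mm thick. Centre of mass about 17 mm from the origin towards the jaws.
- wrench_jaw (a point): Centre of the wrench's jaw gap, at underside level (wrench x = 105 mm, y = 0); belongs on the nut's axis. Jaws already set: 37.6 mm apart, 13 mm thick. The mouth opens 22.5 degrees from the wrench's +x towards its +y; the jaw faces run parallel to that direction, from 23 mm behind this point (throat) to 12 mm past it. About 5 degrees of play each way on the nut.
- board: Fixed wooden chopping board lying on the worktop left or right of the tap, 300 mm (its x) by 190 mm (its y), 20 mm thick, with a short tongue at its -x end. Origin: centre of the rectangle, at the underside; the top face is 20 mm above it.
- lever: Loose chromed tap lever, put aside on the worktop between robot and tap: cap 51 mm across, 34 mm high, with a bar 105 mm long to its -x, up to 41 mm high. Origin: centre of the cap's underside. Leave it alone.
- mill: Loose wooden pepper mill standing on a round wooden tray (236 mm across, fixed) on the other side of the tap from the board: 54 mm across, top 151 mm above the worktop. Origin: centre of its foot. Leave it alone.
- bottle: Loose white ceramic oil bottle standing on the same tray: 68 mm across, cork top 166 mm above the worktop. Origin: centre of its foot. Leave it alone.
- bowl: Loose small blue bowl on the same tray: 76 mm across, 30 mm high. Origin: centre of its foot. Leave it alone.
Mind the look-alikes: they are no part of the job. Of the things that look like the wrench, the larger one is meant.

How it is judged:
By the outcome, as a careful person would: the job done as asked, in the order asked, and still so for the second after the job is handed in, with the robot touching nothing.
It also fails if it takes over 72 s, if anything falls off the work surface, if the arm or the gripper's body presses on something with over 40 N, if the wrist force passes 120 N, or if a joint passes its speed limit or range.

## Working session

There is one attempt and no reset: what is moved stays moved. The work goes in short steps, Python scripts to look and compute and a tool call to move; the robot and the scene stay as the last step left them, time stands still between calls to the robot, and variables do not carry over. Pictures are saved under pics/ and viewed, at most 10 in all, crops included, and the job is handed in when it is done.

Besides the shell and the picture viewer there is one more tool, called after "Call:" as name(argument=value, ...), one argument or row to a line, values as JSON. step_arm: Moves the arm, as the interface text tells. Its arguments: {"type":"object","properties":{"moves":{"type":"array","items":{"type":"array","items":{"type":"array","items":{"type":"number"}}}}},"required":["moves"]}

```bash
mkdir -p pics; cat > h.py <<'E'
import numpy as np, cv2
from plant import ctrl, viewer, close_job
from scipy.spatial.transform import Rotation as R
def cam(n):
    i=viewer.camera_info(n); return i
def snap(n):
    p,d=viewer.snapshot(n); return p,d
E
python3 - <<'E'
from h import *
for n in("scene","top"):
    i=cam(n); print(n,i); p,d=snap(n); cv2.imwrite(f"pics/{n}0.png",p); np.save(f"{n}0.npy",d)
print(ctrl.get_obs())
E
```

```text
scene {'camera_matrix': array([[439.06491309,   0.        , 322.92251561],
       [  0.        , 439.06491309, 233.67007339],
       [  0.        ,   0.        ,   1.        ]]), 'eye': array([0.87875971, 0.27060193, 0.96801014]), 'orientation': array([-147.06658637,   -0.22557428,  133.24582458])}
top {'camera_matrix': array([[513.28679896,   0.        , 316.79650643],
       [  0.        , 513.28679896, 232.71571704],
       [  0.        ,   0.        ,   1.        ]]), 'eye': array([ 0.40852374, -0.122875  ,  1.52219655]), 'orientation': array([-177.36429521,    0.93276537,  -89.97409334])}
{'clock': 0.1, 'joint_pos': array([-4.85222198e+01,  2.05881873e+01,  6.39007416e-01, -1.95015619e-02,
       -7.01363703e+01, -1.65068784e+01]), 'qvel': array([ 0.0408809 , -0.12125382,  0.08922784,  0.21693486, -0.03240753,
        0.03394662]), 'tau': array([ 9.49620653e-05, -5.84162056e+01,  2.93753940e+01,  7.01555192e+00,
        1.01963634e-02, -2.87297269e-05]), 'tool_pos': array([ 0.28475138, -0.61150572,  0.22570105]), 'orientation': array([ 1.79912766e+02, -6.73183740e-03, -1.55035733e+02]), 'force': array([-0.0454842 , -0.23353903,  0.43042225]), 'moment': array([ 0.01206238,  0.00237693, -0.00541632]), 'gripper_force': 0.0, 'opening': 0.08769678406035661}
```

View pics/top0.png

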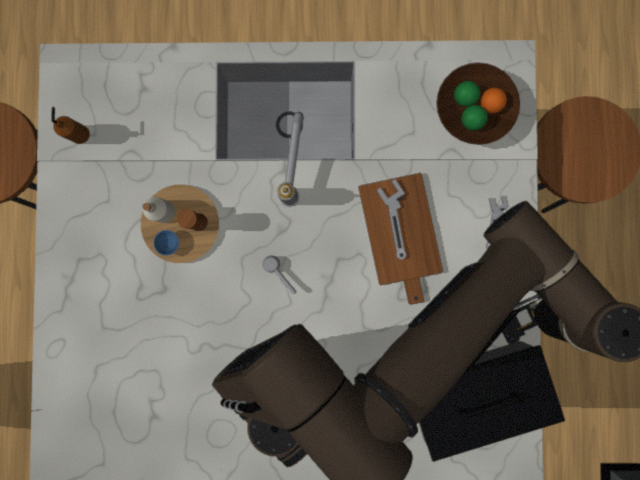

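View pics/scene0.png

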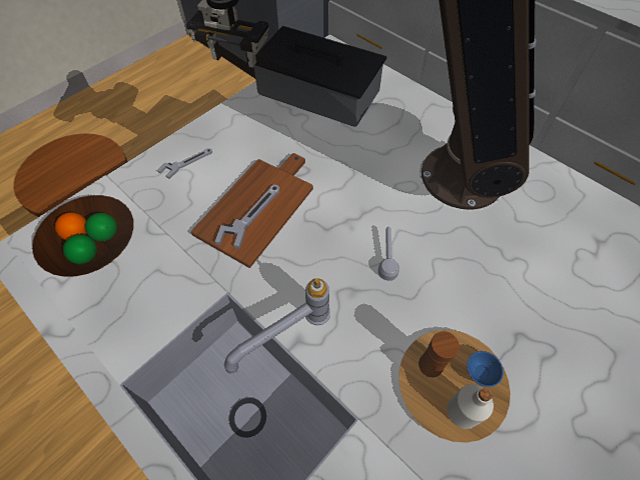

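```bash
cat >> h.py <<'E'
def ray(n,uv,z):
    i=cam(n); K=i["camera_matrix"]; Rm=R.from_euler("xyz",i["orientation"],degrees=True).as_matrix()
    uv=np.atleast_2d(np.asarray(uv,float)); d=np.c_[uv,np.ones(len(uv))]@np.linalg.inv(K).T@Rm.T
    e=np.asarray(i["eye"]); return e+d*((z-e[2])/d[:,2])[:,None]
def proj(n,P):
    i=cam(n); Rm=R.from_euler("xyz",i["orientation"],degrees=True).as_matrix()
    q=(np.atleast_2d(P)-i["eye"])@Rm@i["camera_matrix"].T; return q[:,:2]/q[:,2:]
def crop(n,p,c,w,h,k,name):
    x,y=int(c[0]-w/2),int(c[1]-h/2); c=cv2.resize(p[y:y+h,x:x+w],None,fx=k,fy=k,interpolation=cv2.INTER_CUBIC); cv2.imwrite("pics/"+name,c); return c
E
python3 - <<'E'
from h import *
T=cv2.imread("pics/top0.png");S=cv2.imread("pics/scene0.png")
a=crop("top",T,(398,220),80,100,5,"a.png");b=crop("top",T,(287,190),40,50,10,"b.png");c=crop("s",S,(317,292),50,60,8,"c.png")[:500]
canvas=np.zeros((500,1200,3),np.uint8)
canvas[:500,:400]=a;canvas[:500,400:800]=b;canvas[:480,800:1200]=c[:480]
cv2.imwrite("pics/abc.png",cv2.resize(canvas,None,fx=.66,fy=.66))
for n,I in(("top",T),("scene",S)):
    hsv=cv2.cvtColor(I,cv2.COLOR_BGR2HSV)
    m=cv2.inRange(hsv,(15,110,60),(32,255,255))
    r=(slice(170,205),slice(270,305)) if n=="top" else (slice(270,305),slice(295,340))
    q=np.zeros_like(m);q[r]=m[r]
    ys,xs=np.nonzero(q); print(n,len(xs),xs.min(),xs.max(),ys.min(),ys.max(), ray(n,[((xs.min()+xs.max())/2,(ys.min()+ys.max())/2)],.143))
# wrench
hsv=cv2.cvtColor(T,cv2.COLOR_BGR2HSV)
m=cv2.inRange(hsv,(0,0,60),(179,90,255));q=np.zeros_like(m);q[176:265,375:412]=m[176:265,375:412]
n,l,s,ce=cv2.connectedComponentsWithStats(q);k=1+s[1:,4].argmax();print(s[k],ce[k])
ys,xs=np.nonzero(l==k)
P=ray("top",np.c_[xs,ys],.032)
for y in range(176,265,4):
    t=xs[ys==y]
    if len(t):print(y,t.min(),t.max(),len(t),ray("top",[((t.min()+t.max())/2,y)],.032)[0,:2].round(4))
E
```

```text
top 76 279 292 184 197 [[ 0.58627204 -0.01573035  0.143     ]]
scene 200 308 326 279 297 [[ 0.59341695 -0.01017468  0.143     ]]
[375 176  32  84 915] [393.3715847  211.08087432]
176 375 404 30 [ 0.6425 -0.3105]
180 375 396 16 [ 0.6308 -0.2987]
184 393 399 7 [ 0.6191 -0.3292]
188 378 402 12 [ 0.6074 -0.3117]
192 377 404 16 [ 0.5957 -0.3131]
196 380 402 20 [ 0.584  -0.3145]
200 382 398 17 [ 0.5723 -0.3115]
204 385 399 15 [ 0.5606 -0.3172]
208 388 399 12 [ 0.549  -0.3215]
212 389 397 9 [ 0.5373 -0.32  ]
216 389 398 10 [ 0.5256 -0.3213]
220 390 398 7 [ 0.514  -0.3227]
224 391 399 7 [ 0.5024 -0.3255]
228 392 400 8 [ 0.4907 -0.3283]
232 393 401 7 [ 0.4791 -0.3312]
236 393 401 7 [ 0.4675 -0.3311]
240 394 402 7 [ 0.4559 -0.3339]
244 395 403 8 [ 0.4443 -0.3367]
248 396 404 9 [ 0.4328 -0.3395]
252 396 405 10 [ 0.4212 -0.3409]
256 396 405 10 [ 0.4096 -0.3408]
```

View pics/abc.png

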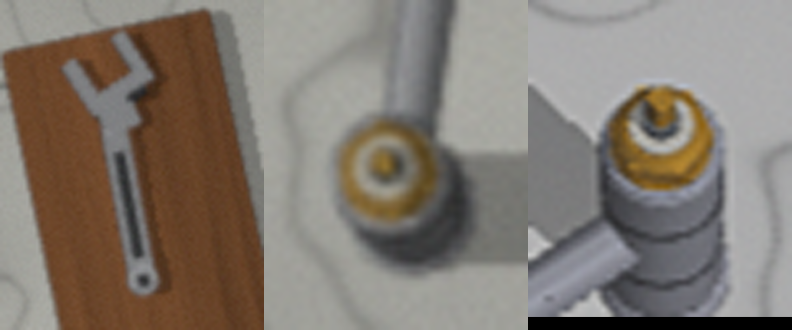

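```bash
cat >> h.py <<'E'
def cloud(n,d):
    i=cam(n); K=i["camera_matrix"]; Rm=R.from_euler("xyz",i["orientation"],degrees=True).as_matrix()
    v,u=np.mgrid[:480,:640]; c=np.dstack([(u-K[0,2])/K[0,0]*d,(v-K[1,2])/K[1,1]*d,d]); return c@Rm.T+i["eye"]
E
python3 - <<'E'
from h import *
for n in("top","scene"):
    d=np.load(n+"0.npy");C=cloud(n,d);near=np.hypot(C[...,0]-.59,C[...,1]+.013)<.05
    for lo,hi in((.136,.152),(.122,.136),(.153,.18)):
        m=near&(C[...,2]>lo)&(C[...,2]<hi);P=C[m]
        if len(P):print(n,lo,len(P),"mean",P.mean(0).round(4),"mid",((P.min(0)+P.max(0))/2).round(4),"ext",np.ptp(P,axis=0).round(4))
    # wrench/board by height
    for nm,c,lo,hi in(("board",(.52,-.32),.01,.026),("wr",(.52,-.32),.028,.04)):
        m=(np.hypot(C[...,0]-c[0],C[...,1]-c[1])<.16)&(C[...,2]>lo)&(C[...,2]<hi);P=C[m][:,:2]
        if nm=="wr":
            m=cv2.morphologyEx(m.astype(np.uint8),cv2.MORPH_CLOSE,np.ones((2,2)))
            l=cv2.connectedComponentsWithStats(m);k=1+l[2][1:,4].argmax();P=C[(l[1]==k)][:,:];print(n,"wz",np.median(P[:,2]));P=P[:,:2]
            h=P[(P[:,0]>.41)&(P[:,0]<.53)]
            s,b=np.polyfit(h[:,0],h[:,1],1);a=np.arctan(s);ax=np.array([np.cos(a),np.sin(a)]);nn=np.array([-ax[1],ax[0]])
            o=h.mean(0);t=(P-o)@ax;w=(P-o)@nn
            print(n,"wrench yaw",np.degrees(a),"len",np.ptp(t),"end",o+ax*t.min(),"w handle",np.ptp((h-o)@nn),"o(118)",o+ax*(t.min()+.118),"o from tip",o+ax*(t.max()-.117))
            for q in np.arange(t.min(),t.max(),.01):
                z=w[(t>=q)&(t<q+.01)]; print(round(q-t.min(),3),(z.min()*1e3).round(1),(z.max()*1e3).round(1),end="; ")
            print()
        else:
            print(n,nm,len(P),cv2.minAreaRect((P*1000).astype(np.float32)))
E
```

```text
top 0.136 133 mean [ 0.5876 -0.0143  0.1446] mid [ 0.5881 -0.0139  0.144 ] ext [0.0384 0.0379 0.0159]
top 0.122 111 mean [ 0.5834 -0.0168  0.1284] mid [ 0.5873 -0.0145  0.1291] ext [0.0497 0.0471 0.0136]
top 0.153 22 mean [ 0.5867 -0.0145  0.1626] mid [ 0.5861 -0.0141  0.1634] ext [0.0161 0.0136 0.0182]
top board 5045 ((497.47650146484375, -313.85394287109375), (277.8529052734375, 251.95721435546875), 11.359893798828125)
top wz 0.031153942604814078
top wrench yaw 10.811631587972375 len 0.23097358759496386 end [ 0.39977783 -0.34697253] w handle 0.028527745245481906 o(118) [ 0.51568324 -0.324838  ] o from tip [ 0.5117283  -0.32559328]
0.0 -13.8 12.0; 0.01 -14.5 14.3; 0.02 -12.2 10.6; 0.03 -16.4 10.3; 0.04 -13.4 10.9; 0.05 -11.6 218.5; 0.06 -12.5 10.2; 0.07 -13.5 11.9; 0.08 -11.2 12.1; 0.09 -13.4 12.1; 0.1 -12.4 12.1; 0.11 -13.2 10.7; 0.12 -12.4 10.4; 0.13 -12.9 11.3; 0.14 -21.0 11.2; 0.15 -24.3 9.9; 0.16 -24.6 16.0; 0.17 -35.9 22.5; 0.18 -43.8 23.9; 0.19 -42.1 30.6; 0.2 -34.9 35.2; 0.21 -34.6 31.0; 0.22 -29.3 -14.0; 0.23 -23.4 -23.4; 
scene 0.136 210 mean [ 0.5939 -0.0113  0.1442] mid 
[... 505 characters left out ...]
 0.02348543921117601 o(118) [ 0.51732213 -0.31959942] o from tip [ 0.8552906  -0.25867065]
0.0 -5.8 7.0; 0.01 -13.2 9.9; 0.02 -11.8 7.9; 0.03 -10.9 7.9; 0.04 -10.6 7.9; 0.05 -9.7 7.4; 0.06 -10.5 8.4; 0.07 -11.1 7.4; 0.08 -9.6 7.7; 0.09 -12.1 7.4; 0.1 -9.8 7.3; 0.11 -10.5 8.0; 0.12 -13.6 7.8; 0.13 -10.6 7.6; 0.14 -9.0 8.9; 0.15 -22.9 7.4; 0.16 -21.6 12.5; 0.17 -30.4 18.1; 0.18 -42.7 20.3; 0.19 -41.1 25.3; 0.2 -37.8 29.1; 0.21 -34.1 31.0; 0.22 -29.0 -17.0; 0.23 -26.0 -16.1; Traceback (most recent call last):
  File "<stdin>", line 18, in <module>
    return umr_minimum(a, axis, None, out, keepdims, initial, where)
ValueError: zero-size array to reduction operation minimum which has no identity
```

Call:
step_arm(
  moves=[
    [[1.25,2.5,0,0.14,8.7],[1.25,2.5,0,0.14,8.7],[1.25,2.5,0,0.14,8.7],[1.25,2.5,0,0.14,8.7],[1.25,2.5,0,0.14,8.7],[1.25,2.5,0,0.14,8.7],[1.25,2.5,0,0.14,8.7],[1.25,2.5,0,0.14,8.7],[1.25,2.5,0,0.14,8.7],[1.25,2.5,0,0.14,8.7]],
  ],
)

```text
clock: 1.1
tool_pos: [0.4101, -0.3607, 0.2263]
orientation: [180.0, 0.0, -74.5]
force: [0.7, -0.6, 0.2]
opening: 0.0869
gripper_force: 0.0
```

Call:
step_arm(
  moves=[
    [[1.3,2.5,0,0.14,8.7],[1.3,2.5,0,0.14,8.7],[1.3,2.5,0,0.14,8.7],[1.3,2.5,0,0.14,8.7],[1.3,2.5,0,0.14,8.7],[1.3,2.5,0,0.14,8.7],[1.3,2.5,0,0.14,8.7],[1.3,2.5,0,0.14,8.7],[1.3,2.5,0,0.14,8.7],[1.3,2.5,0,0.14,8.7]],
  ],
)

```text
clock: 2.1
tool_pos: [0.5401, -0.1108, 0.2263]
orientation: [-180.0, 0.0, 5.7]
force: [-0.1, -0.2, -0.0]
opening: 0.087
gripper_force: 0.0
```

Call:
step_arm(
  moves=[
    [[1.2,2.4,0,0.14,8.7],[1.2,2.4,0,0.14,8.7],[1.2,2.4,0,0.14,8.7],[1.2,2.4,0,0.14,8.7],[0,0,0,0,8.7],[0,0,0,0,8.7]],
  ],
)

```text
clock: 2.7
tool_pos: [0.5877, -0.0155, 0.2259]
orientation: [-180.0, 0.1, 37.5]
force: [-0.2, 0.4, -1.3]
opening: 0.0872
gripper_force: 0.0
```

Call:
step_arm(
  moves=[
    [[0.15,0.1,-2,0,8.7],[0,0,-2,0,8.7],[0,0,-2,0,8.7],[0,0,-2,0,8.7],[0,0,-1.2,0,8.7],[0,0,0,0,8.7],[0,0,0,0,5.5],[0,0,0,0,4.8],[0,0,0,0,4.8]],
  ],
)

```text
clock: 3.6
tool_pos: [0.59, -0.0148, 0.1356]
orientation: [180.0, -0.1, 37.5]
force: [0.2, -0.7, 0.0]
opening: 0.0685
gripper_force: 0.0
```

Call:
step_arm(
  moves=[
    [[0,0,0,0,4.4],[0,0,0,0,4],[0,0,0,0,3],[0,0,0,0,3],[0,0,0,0,3],[0,0,0,0,3]],
  ],
)

```text
clock: 4.2
tool_pos: [0.5887, -0.0139, 0.1346]
orientation: [-179.9, 0.0, 37.5]
force: [-4.2, 6.0, 3.8]
opening: 0.0388
gripper_force: 30.0
```

```bash
python3 -c "
from h import *
o=ctrl.get_obs();print(o['force'],o['moment'],o['joint_pos'],o['tool_pos'])"
```

```text
[-4.16556154  6.00052816  3.76714299] [ 2.02356956  1.69268753 -0.05179098] [ 1.75962067e+01  1.68715658e+01 -1.74790584e+01 -1.04194826e-01
 -5.56827447e+01  1.09943067e+02] [ 0.58868447 -0.01391986  0.13458834]
```

Call:
step_arm(
  moves=[
    [[-0.15,0.1,0,0,3],[0,0,0,-0.08,3],[0,0,0,-0.08,3],[0,0,0,-0.08,3],[0,0,0,-0.08,3],[0,0,0,0,3]],
  ],
)

```text
clock: 4.8
tool_pos: [0.5884, -0.0135, 0.1347]
orientation: [-180.0, -0.1, 19.1]
force: [0.6, 2.8, -0.2]
opening: 0.0391
gripper_force: 30.0
```

```bash
cat > o.py <<'E'
from h import *
o=ctrl.get_obs();print(o['clock'],'F',o['force'].round(2),'M',o['moment'].round(3),'p',o['tool_pos'].round(5),'rpy',o['orientation'].round(2),'j',o['joint_pos'].round(1),o['opening'],o['gripper_force'])
E
python3 o.py
```

```text
4.8 F [ 0.65  2.82 -0.16] M [ 0.815 -0.283 -0.084] p [ 0.58839 -0.01349  0.13466] rpy [-1.7999e+02 -6.0000e-02  1.9090e+01] j [ 17.7  16.8 -17.6  -0.  -55.5  91.4] 0.03911083646914457 29.999051950871944
```

Call:
step_arm(
  moves=[
    [[-0.05,0.05,0,0,5],[0,0,0,0,5],[0,0,0,0.14,5],[0,0,0,0,3],[0,0,0,0,3],[0,0,0,0,3],[0,0,0,0,3]],
  ],
)

```text
clock: 5.5
tool_pos: [0.5874, -0.014, 0.1345]
orientation: [180.0, 0.0, 27.1]
force: [2.3, -5.6, -1.7]
opening: 0.0389
gripper_force: 30.0
```

```bash
python3 o.py
```

```text
5.5 F [ 2.33 -5.58 -1.65] M [-1.923 -0.439  0.085] p [ 0.5874  -0.01398  0.13455] rpy [1.7997e+02 3.0000e-02 2.7080e+01] j [ 17.7  16.7 -17.7   0.  -55.5  99.3] 0.03889649775163356 29.99879613518715
```

```bash
python3 - <<'E'
from h import *
a,_=snap("top");b,_=snap("scene")
a=crop("t",a,(287,190),60,72,8,"x1.png");b=crop("s",b,(317,285),60,72,8,"x2.png")
cv2.imwrite("pics/g1.png",cv2.resize(np.hstack([a,b]),None,fx=.8,fy=.8))
E
```

```text
(no output)
```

View pics/g1.png

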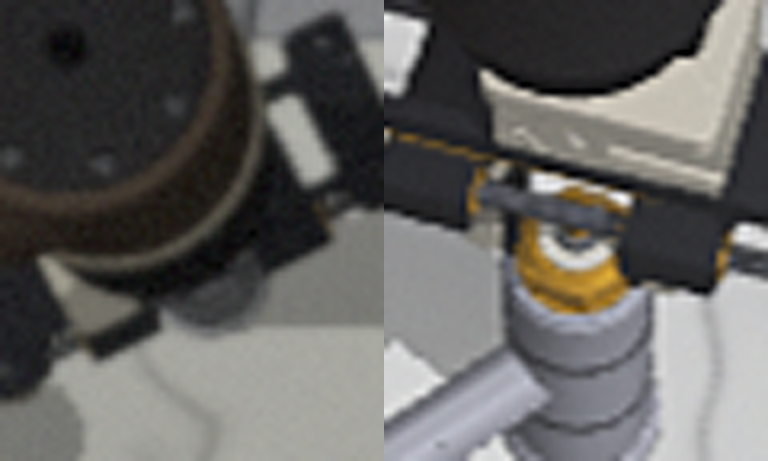

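```bash
python3 - <<'E'
from h import *
b,_=snap("scene")
a=crop("s",b,(316,290),32,26,24,"g2.png")
print(a.shape, proj("scene",[[.5878,-.0141,.131],[.5878,-.0141,.1425]]))
for az in range(0,90,15):
    print(az,((proj("scene",[[.5878+.0208*np.cos(np.radians(az)),-.0141+.0208*np.sin(np.radians(az)),z] for z in(.131,.1425)])-[300,277])*24).round(0).tolist())
E
```

```text
(624, 768, 3) [[317.53587862 287.58743708]
 [317.5007482  285.1536917 ]]
0 [[256.0, 412.0], [253.0, 355.0]]
15 [[306.0, 445.0], [304.0, 388.0]]
30 [[364.0, 466.0], [363.0, 409.0]]
45 [[427.0, 472.0], [426.0, 415.0]]
60 [[489.0, 463.0], [488.0, 406.0]]
75 [[546.0, 439.0], [546.0, 382.0]]
```

View pics/g2.png

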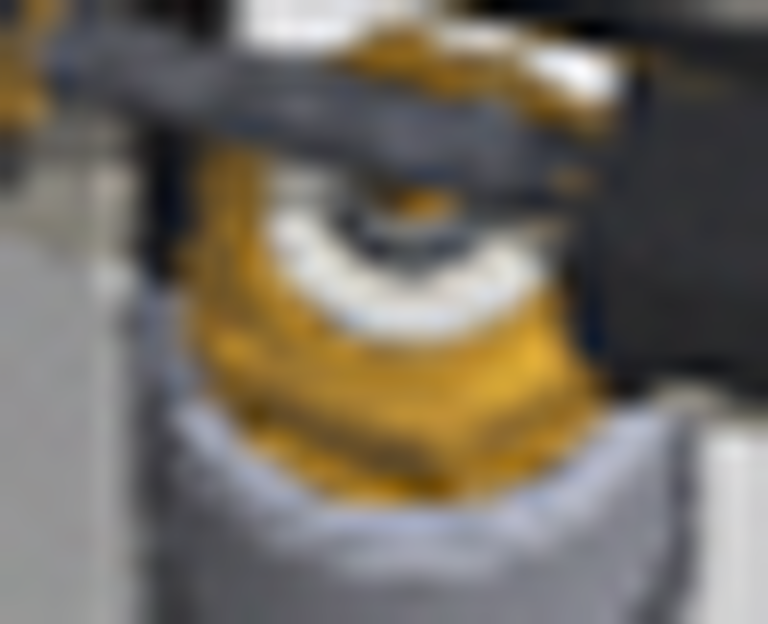

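Call:
step_arm(
  moves=[
    [[0.05,-0.05,0,0,5.2],[0,0,0,0,5.2],[0,0,0,0.15,5.2],[0,0,0,0,3],[0,0,0,0,3],[0,0,0,0,3],[0,0,0,0,3]],
  ],
)

```text
clock: 6.35
tool_pos: [0.5882, -0.0139, 0.1347]
orientation: [180.0, -0.0, 35.7]
force: [1.4, -1.7, -1.3]
opening: 0.0375
gripper_force: 30.0
```

```bash
python3 o.py
```

```text
6.35 F [ 1.35 -1.73 -1.31] M [-0.701 -0.517  0.106] p [ 0.58819 -0.01394  0.13468] rpy [ 1.7998e+02 -2.0000e-02  3.5660e+01] j [ 17.7  16.8 -17.7   0.  -55.5 108. ] 0.0374619124729766 29.999302259506138
```

Call:
step_arm(
  moves=[
    [[0,0,0,0,5.2],[0,0,0,0,5.2],[0,0,0,0.075,5.2],[0,0,0,0,3],[0,0,0,0,3],[0,0,0,0,3],[0,0,0,0,3]],
  ],
)

```text
clock: 7.05
tool_pos: [0.5881, -0.0141, 0.1346]
orientation: [180.0, -0.0, 40.0]
force: [1.1, -2.6, -0.3]
opening: 0.0367
gripper_force: 30.0
```

```bash
python3 o.py
```

```text
7.05 F [ 1.08 -2.57 -0.34] M [-0.951 -0.507  0.129] p [ 0.58811 -0.01412  0.13461] rpy [179.98  -0.    40.01] j [ 17.7  16.8 -17.7   0.  -55.5 112.3] 0.03670481642438162 29.998774685332137
```

Call:
step_arm(
  moves=[
    [[0,-0.05,0,0,5.2],[0,0,0,0,5.2],[0,0,0,0.045,5.2],[0,0,0,0,3],[0,0,0,0,3],[0,0,0,0,3],[0,0,0,0,3]],
  ],
)

```text
clock: 7.75
tool_pos: [0.588, -0.0145, 0.1346]
orientation: [180.0, 0.0, 42.6]
force: [0.7, -0.7, -0.8]
opening: 0.0364
gripper_force: 29.4
```

```bash
python3 o.py
```

```text
7.75 F [ 0.72 -0.69 -0.78] M [-0.483 -0.19   0.106] p [ 0.588   -0.01448  0.13457] rpy [179.99   0.    42.62] j [ 17.6  16.8 -17.7   0.  -55.6 115. ] 0.03637008739092604 29.415417595519102
```

Call:
step_arm(
  moves=[
    [[0,0,0,-0.07,3],[0,0,0,-0.07,3],[0,0,0,-0.07,3],[0,0,0,-0.07,3],[0,0,0,-0.07,3],[0,0,0,-0.07,3],[0,0,0,-0.07,3],[0,0,0,-0.07,3],[0,0,0,-0.07,3],[0,0,0,-0.07,3]],
  ],
)

```text
clock: 8.75
tool_pos: [0.5875, -0.0133, 0.1345]
orientation: [-179.9, 0.0, 2.4]
force: [-2.0, 5.2, 2.3]
opening: 0.0367
gripper_force: 29.5
```

```bash
python3 o.py
```

```text
8.75 F [-1.98  5.19  2.29] M [1.921 1.014 0.171] p [ 0.58752 -0.01335  0.13454] rpy [-1.7992e+02  2.0000e-02  2.3600e+00] j [ 17.7  16.8 -17.7  -0.1 -55.6  74.7] 0.036692704305101194 29.54198189501767
```

Call:
step_arm(
  moves=[
    [[0,0.1,0,-0.04,3],[0,0,0,-0.04,3]],
  ],
)

```text
clock: 8.95
tool_pos: [0.5875, -0.0131, 0.1345]
orientation: [-180.0, 0.0, -2.2]
force: [-2.0, 1.7, 1.9]
opening: 0.0364
gripper_force: 29.5
```

```bash
python3 o.py
```

```text
8.95 F [-1.96  1.7   1.86] M [0.425 0.689 0.098] p [ 0.5875  -0.01311  0.13454] rpy [-1.7999e+02  4.0000e-02 -2.1600e+00] j [ 17.8  16.8 -17.7  -0.  -55.6  70.1] 0.03638708875079329 29.529952773664263
```

Call:
step_arm(
  moves=[
    [[0,0,0,-0.04,3],[0,0,0,-0.02,3]],
  ],
)

```text
clock: 9.15
tool_pos: [0.5875, -0.013, 0.1346]
orientation: [-180.0, 0.0, -5.6]
force: [-2.4, 2.3, 0.8]
opening: 0.0364
gripper_force: 29.5
```

```bash
python3 o.py
```

```text
9.15 F [-2.39  2.25  0.79] M [0.904 0.994 0.18 ] p [ 0.58752 -0.01303  0.13457] rpy [-1.7998e+02  4.0000e-02 -5.5800e+00] j [ 17.8  16.8 -17.7  -0.  -55.6  66.7] 0.036428000913506044 29.54493938559608
```

Call:
step_arm(
  moves=[
    [[-0.05,0.03,0,-0.045,3],[0,0,0,-0.045,3]],
  ],
)

```text
clock: 9.35
tool_pos: [0.5875, -0.0129, 0.1345]
orientation: [-180.0, -0.0, -10.7]
force: [0.3, 1.4, 0.4]
opening: 0.0362
gripper_force: 29.5
```

```bash
python3 o.py
```

```text
9.35 F [0.32 1.41 0.36] M [0.574 0.293 0.148] p [ 0.58746 -0.01285  0.13455] rpy [-1.7998e+02 -1.0000e-02 -1.0730e+01] j [ 17.8  16.7 -17.7  -0.  -55.5  61.5] 0.036238173348005505 29.497323878240422
```

Call:
step_arm(
  moves=[
    [[0,0.03,0,-0.045,3],[0,0,0,-0.045,3]],
  ],
)

```text
clock: 9.55
tool_pos: [0.5875, -0.0126, 0.1346]
orientation: [-180.0, -0.0, -15.9]
force: [1.1, 0.7, 0.5]
opening: 0.0369
gripper_force: 30.1
```

```bash
python3 o.py
```

```text
9.55 F [1.11 0.67 0.49] M [0.39  0.262 0.477] p [ 0.58751 -0.01264  0.13456] rpy [-1.7999e+02 -1.0000e-02 -1.5880e+01] j [ 17.8  16.7 -17.7  -0.  -55.5  56.3] 0.03686136821578831 30.11743971517717
```

Call:
step_arm(
  moves=[
    [[0,0,0,0,6],[0,0,0,0,6],[0,0,0,0,6],[0,0,3,0,6],[0,0,3,0,6],[0,0,3,0,6]],
  ],
)

```text
clock: 10.15
tool_pos: [0.5873, -0.013, 0.2255]
orientation: [180.0, 0.0, -15.8]
force: [0.7, -0.7, 0.8]
opening: 0.06
gripper_force: 0.0
```

Call:
step_arm(
  moves=[
    [[-0.28,-1.54,0,-0.134,6],[-0.28,-1.54,0,-0.134,6],[-0.28,-1.54,0,-0.134,6],[-0.28,-1.54,0,-0.134,6],[-0.28,-1.54,0,-0.134,6],[-0.28,-1.54,0,-0.134,6],[-0.28,-1.54,0,-0.134,6],[-0.28,-1.54,0,-0.134,6],[-0.28,-1.54,0,-0.134,6],[-0.28,-1.54,0,-0.134,6]],
  ],
)

```text
clock: 11.15
tool_pos: [0.5592, -0.1675, 0.2246]
orientation: [-180.0, -0.0, -92.9]
force: [-0.7, 0.2, 1.4]
opening: 0.0599
gripper_force: 0.0
```

Call:
step_arm(
  moves=[
    [[-0.28,-1.54,0,-0.134,6],[-0.28,-1.54,0,-0.134,6],[-0.28,-1.54,0,-0.134,6],[-0.28,-1.54,0,-0.134,6],[-0.28,-1.54,0,-0.134,6],[-0.28,-1.54,0,-0.134,6],[-0.28,-1.54,0,-0.134,6],[-0.28,-1.54,0,-0.134,6],[-0.28,-1.54,0,-0.134,6],[-0.28,-1.54,0,-0.134,6]],
  ],
)

```text
clock: 12.15
tool_pos: [0.5312, -0.3215, 0.2245]
orientation: [-180.0, -0.0, -169.6]
force: [-0.2, 0.2, 0.2]
opening: 0.0597
gripper_force: 0.0
```

```bash
python3 o.py; python3 - <<'E'
from h import *
b,d=snap("scene");crop("s",b,(325,265),160,130,5,"n1.png")
b,d=snap("top");crop("s",b,(325,265),160,130,5,"n2.png");cv2.imwrite("pics/n3.png",b)
E
```

```text
12.15 F [-0.19  0.23  0.22] M [ 0.007  0.05  -0.02 ] p [ 0.53119 -0.32149  0.22452] rpy [-180.     -0.   -169.64] j [-13.2  15.6  -6.7   0.  -67.7 -66.4] 0.0596527701833413 0.0
```

Call:
step_arm(
  moves=[
    [[0.05,0.15,-4,0,6],[0,0,-4,0,6],[0,0,-4,0,6],[0,0,-3.5,0,6],[0,0,-2.5,0,6],[0,0,-1.5,0,6],[0,0,-0.5,0,6],[0,0,0,0,6]],
  ],
)

```text
clock: 13.05
tool_pos: [0.5318, -0.319, 0.0241]
orientation: [180.0, -0.1, -169.2]
force: [-0.4, -0.4, 0.2]
opening: 0.0598
gripper_force: 0.0
```

```bash
python3 o.py
```

```text
13.05 F [-0.45 -0.42  0.15] M [-0.008  0.014  0.011] p [ 0.53176 -0.31898  0.02408] rpy [ 1.7997e+02 -6.0000e-02 -1.6924e+02] j [-12.9  26.6 -19.6   0.  -43.9 -66.3] 0.05980823367584411 0.0
```

Call:
step_arm(
  moves=[
    [[0,0,-0.2,0,6],[0,0,0,0,4],[0,0,0,0,3],[0,0,0,0,2.6],[0,0,0,0,2.2],[0,0,0,0,1.6],[0,0,0,0,1.6],[0,0,0,0,1.6],[0,0,0,0,1.6]],
  ],
)

```text
clock: 13.95
tool_pos: [0.532, -0.3193, 0.0227]
orientation: [-180.0, 0.0, -169.4]
force: [-0.3, -0.6, 2.0]
opening: 0.0214
gripper_force: 30.0
```

```bash
python3 o.py
```

```text
13.95 F [-0.26 -0.62  2.02] M [ 0.054  0.16  -0.117] p [ 0.53195 -0.31935  0.0227 ] rpy [-180.      0.   -169.36] j [-13.   26.7 -19.7   0.  -43.6 -66.4] 0.02138991860861026 29.998922646045685
```

Call:
step_arm(
  moves=[
    [[0,0,1,0,1.6],[0,0,2,0,1.6],[0,0,3,0,1.6],[0,0,3,0,1.6],[0,0,3,0,1.6],[0,0,3,0,1.6],[0,0,2,0,1.6],[0,0,1.5,0,1.6],[0,0,0,0,1.6],[0,0,0,0,1.6]],
  ],
)

```text
clock: 14.95
tool_pos: [0.5313, -0.3188, 0.2068]
orientation: [179.9, -0.0, -169.4]
force: [0.0, 0.2, -5.5]
opening: 0.0217
gripper_force: 30.0
```

```bash
python3 o.py; python3 - <<'E'
from h import *
a,d=snap("scene");t,d2=snap("top");np.save("sd.npy",d);np.save("td.npy",d2);cv2.imwrite("pics/s3.png",a);cv2.imwrite("pics/t3.png",t)
q=proj("scene",[[.6,-.305,.2]])[0];u=proj("top",[[.6,-.305,.2]])[0];print(q,u)
A=crop("s",a,q,110,150,4,"_.png");B=crop("t",t,u,80,150,4,"_.png")
cv2.imwrite("pics/w.png",np.hstack([A,B]))
E
```

```text
14.95 F [ 0.    0.17 -5.52] M [ 0.055 -0.025  0.001] p [ 0.53131 -0.31883  0.20682] rpy [ 1.7993e+02 -3.0000e-02 -1.6937e+02] j [-13.   16.2  -8.2  -0.1 -65.6 -66.4] 0.021660805259604 29.991636872291565
[218.07043161 195.42825695] [395.62466031 182.20433552]
```

View pics/w.png

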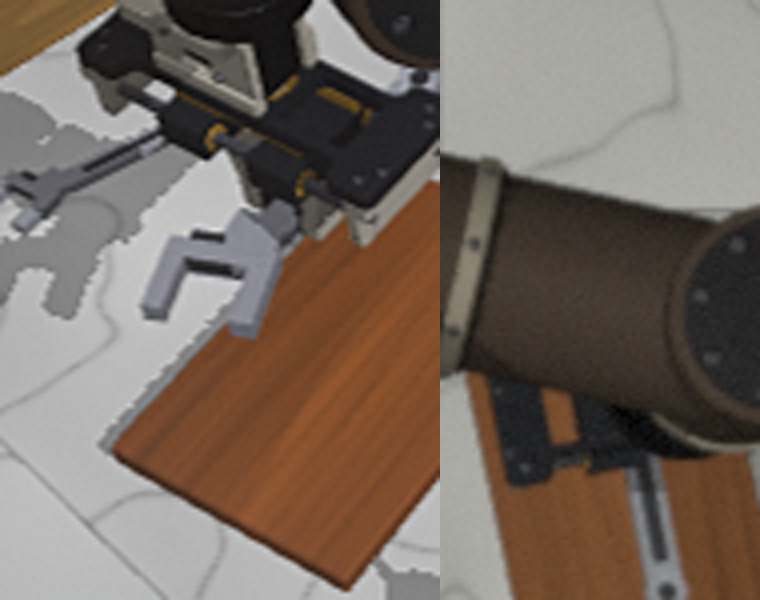

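```bash
python3 - <<'E'
from h import *
d=np.load("sd.npy");C=cloud("scene",d)-[.0023,-.0010,0]
g=np.array([.5313,-.3188]);yaw=np.radians(-169.4+180)
L=C[...,:2]-g;x=L[...,0]*np.cos(yaw)+L[...,1]*np.sin(yaw);y=-L[...,0]*np.sin(yaw)+L[...,1]*np.cos(yaw);z=C[...,2]
m=(z>.196)&(z<.235)&(x>.045)&(x<.14)&(abs(y)<.06)
print(m.sum());X,Y,Z=x[m],y[m],z[m]
c,s=np.cos(np.radians(22.5)),np.sin(np.radians(22.5))
u=X*c+Y*s; v=-X*s+Y*c
for q in np.arange(np.floor(u.max()*1e3)-56,u.max()*1e3+1,4):
    k=(u*1e3>=q)&(u*1e3<q+4); print(q,k.sum(),np.sort((v[k]*1e3).round(1)).tolist()[::2],'z',np.median(Z[k]).round(4) if k.any() else 0)
k=Z>.213
print("top z by x",np.polyfit(X[k],Z[k],1),u.max(),np.sort(u)[-8:])
E
```

```text
418
31.0 12 [-54.0, -48.8, -46.6, -43.5, -41.9, -36.8] z 0.2154
35.0 18 [-59.0, -57.4, -55.1, -52.4, -48.7, -42.5, -38.6, -33.6, -29.1] z 0.2154
39.0 24 [-60.3, -57.0, -52.9, -49.3, -46.9, -44.5, -42.6, -36.5, -32.8, -30.7, -27.6, -23.7] z 0.2162
43.0 40 [-62.3, -58.5, -57.3, -53.5, -49.7, -47.8, -45.3, -43.0, -38.9, -36.5, -35.7, -34.0, -29.7, -26.4, -24.1, -22.0, -19.8, -17.0, -14.5, -11.0] z 0.2155
47.0 75 [-59.6, -56.8, -52.3, -50.5, -49.7, -48.4, -47.6, -44.7, -43.7, -42.8, -41.8, -39.9, -39.3, -37.7, -37.4, -35.4, -33.7, -33.3, -31.7, -30.6, -29.5, -28.1, -27.6, -27.2, -25.6, -25.0, -23.3, -21.2, -19.4, -18.5, -17.8, -16.3, -15.1, -14.1, -11.8, -8.7, -4.9, 1.1] z 0.2123
51.0 23 [-61.5, -57.9, -54.0, -50.0, -49.6, -48.9, -10.8, -7.8, -3.7, 0.4, 1.4, 2.5] z 0.2152
55.0 26 [-61.7, -56.5, -55.4, -53.0, -50.7, -49.6, -49.2, -9.0, -4.6, -2.1, -0.6, 1.5, 1.9] z 0.2157
59.0 24 [-60.9, -55.9, -49.9, -49.6, -49.4, -10.2, -7.8, -3.4, -0.9, 0.2, 1.4, 1.5] z 0.2153
63.0 24 [-61.4, -58.2, -54.5, -52.3, -50.2, -49.3, -11.1, -9.3, -7.6, -5.1, -2.2, 1.6] z 0.2152
67.0 25 [-60.6, -57.6, -55.3, -50.5, -50.2, -49.6, -48.9, -7.6, -5.4, -3.1, 0.7, 1.3, 1.8] z 0.2145
71.0 24 [-60.9, -56.7, -54.1, -51.6, -50.1, -49.1, -10.8, -6.3, -4.9, -2.2, 0.2, 1.9] z 0.2152
75.0 22 [-58.9, -56.5, -52.7, -50.4, -49.3, -10.3, -5.7, -4.0, -1.0, 0.8, 1.7] z 0.2147
79.0 30 [-60.9, -57.8, -56.2, -53.7, -50.8, -50.0, -49.1, -48.2, -11.4, -9.5, -6.7, -6.3, -2.0, 1.3, 2.4] z 0.2149
83.0 48 [-61.1, -60.0, -58.8, -57.5, -56.8, -53.8, -52.6, -52.2, -50.6, -48.8, -11.6, -10.5, -9.2, -8.2, -6.5, -5.4, -4.0, -3.0, -2.0, -1.3, -0.7, 0.3, 1.5, 1.9] z 0.211
87.0 1 [-7.7] z 0.2106
top z by x [0.00302843 0.21548791] 0.08733758102135897 [0.08638008 0.08648831 0.08673465 0.0867778  0.08685008 0.08690761
 0.08692894 0.08733758]
```

Call:
step_arm(
  moves=[
    [[0.33,1.5,0,0.085,1.6],[0.33,1.5,0,0.085,1.6],[0.33,1.5,0,0.085,1.6],[0.33,1.5,0,0.085,1.6],[0.33,1.5,0,0.085,1.6],[0.33,1.5,0,0.085,1.6],[0.33,1.5,0,0.085,1.6],[0.33,1.5,0,0.085,1.6],[0.33,1.5,0,0.085,1.6],[0.33,1.5,0,0.085,1.6]],
  ],
)

```text
clock: 16.05
tool_pos: [0.5643, -0.1686, 0.2061]
orientation: [179.9, -0.1, -120.5]
force: [-0.2, -0.3, -4.6]
opening: 0.0217
gripper_force: 30.0
```

Call:
step_arm(
  moves=[
    [[0.33,1.5,0,0.087,1.6],[0.33,1.5,0,0.087,1.6],[0.33,1.5,0,0.087,1.6],[0.33,1.5,0,0.087,1.6],[0.35,1.6,0,0.085,1.6],[0,0,0,0,1.6],[0,0,0,0,1.6],[0,0,0,0,1.6]],
  ],
)

```text
clock: 16.85
tool_pos: [0.5811, -0.0937, 0.2068]
orientation: [179.9, -0.0, -95.9]
force: [-0.1, -0.2, -5.8]
opening: 0.0215
gripper_force: 30.0
```

```bash
cat > jaw.py <<'E'
from h import *
import sys
a,d=snap("scene");n=sys.argv[1];cv2.imwrite("pics/%s.png"%n,a)
o=ctrl.get_obs();g=o["tool_pos"];yaw=np.radians(o["orientation"][2]+180+22.5)
C=cloud("scene",d)-[.0008,-.0017,0]   # so that the nut comes out at N
N=np.array([.5894,-.0132]);L=C[...,:2]-N
u=(L[...,0]*np.cos(yaw)+L[...,1]*np.sin(yaw))*1e3;v=(-L[...,0]*np.sin(yaw)+L[...,1]*np.cos(yaw))*1e3
zt=g[2]+.0105
m=(abs(C[...,2]-zt)<.0035)&(abs(u)<45)&(abs(v)<45)
hsv=cv2.cvtColor(a,cv2.COLOR_BGR2HSV);m&=hsv[...,1]<70
for q in range(-34,26,4):
    k=m&(u>=q)&(u<q+4);print(q,k.sum(),np.sort(v[k].round(1)).tolist()[::2])
E
python3 o.py; python3 jaw.py j1
```

```text
16.85 F [-0.08 -0.23 -5.75] M [0.048 0.136 0.006] p [ 0.58112 -0.09367  0.20683] rpy [ 1.7992e+02 -2.0000e-02 -9.5920e+01] j [  9.9  13.3 -12.2  -0.  -64.6 -15.8] 0.021532585035132147 29.991542100906372
-34 52 [-29.2, -25.9, -23.5, -21.4, -19.6, -16.7, -14.9, -13.0, -8.5, -6.9, -4.1, -3.2, 0.1, 2.1, 3.4, 6.4, 8.7, 11.5, 13.9, 15.2, 17.7, 23.8, 26.4, 28.1, 30.4, 31.8]
-30 53 [-32.1, -28.8, -27.5, -24.2, -22.9, -20.8, -18.8, -16.9, -14.8, -11.4, -7.9, -5.1, -3.3, -2.1, 1.7, 3.4, 5.6, 8.2, 9.4, 11.8, 16.6, 17.8, 20.3, 23.4, 25.4, 28.9, 31.2]
-26 34 [-31.0, -27.5, -26.4, -24.3, -22.5, -18.3, -14.3, -9.3, -2.5, 1.5, 9.4, 14.6, 21.9, 23.4, 26.0, 28.9, 31.9]
-22 29 [-31.1, -29.3, -28.1, -27.0, -24.7, -23.0, -21.0, -19.7, 18.8, 20.4, 23.5, 23.8, 27.3, 29.0, 31.4]
-18 20 [-29.4, -26.2, -22.8, -20.9, -19.2, 19.0, 22.6, 27.0, 29.0, 31.4]
-14 24 [-31.5, -29.8, -26.9, -25.7, -23.3, -21.9, -18.2, 20.7, 22.9, 25.8, 28.3, 30.2]
-10 25 [-31.6, -28.1, -25.7, -22.2, -20.0, 18.5, 19.4, 21.8, 24.4, 25.5, 29.0, 30.7, 31.7]
-6 24 [-30.9, -29.4, -25.9, -25.1, -23.4, -21.6, -19.1, 19.2, 22.5, 25.8, 28.4, 30.8]
-2 24 [-32.0, -29.8, -28.6, -25.2, -23.2, -21.1, -19.8, 23.4, 25.4, 26.9, 29.3, 32.4]
2 22 [-31.3, -29.6, -27.8, -25.2, -21.9, -19.7, 20.3, 23.6, 26.8, 28.8, 31.7]
6 28 [-31.3, -30.1, -27.4, -26.7, -24.7, -23.4, -21.7, -19.0, 19.9, 20.9, 23.8, 26.4, 29.5, 30.9]
10 9 [-29.5, 21.7, 24.9, 27.2, 29.1]
14 0 []
18 0 []
22 0 []
```

Call:
step_arm(
  moves=[
    [[0,0,-2,0,1.6],[0,0,-2,0,1.6],[0,0,-1,0,1.6],[0,0,-0.5,0,1.6],[0,0,-0.3,0,1.6],[0,0,-0.2,0,1.6],[0,0,-0.1,0,1.6],[0,0,0,0,1.6]],
  ],
)

```text
clock: 17.7
tool_pos: [0.5819, -0.0933, 0.147]
orientation: [-180.0, 0.0, -95.8]
force: [0.4, 0.4, -4.6]
opening: 0.0213
gripper_force: 30.0
```

```bash
python3 o.py
```

```text
17.7 F [ 0.43  0.37 -4.59] M [0.092 0.122 0.003] p [ 0.58187 -0.09327  0.14698] rpy [-1.7996e+02  1.0000e-02 -9.5840e+01] j [  9.9  16.2 -16.7   0.  -57.1 -15.7] 0.021297782848936082 29.99181032180786
```

Call:
step_arm(
  moves=[
    [[0,0,-0.2,0,1.6],[0,0,-0.2,0,1.6],[0,0,-0.1,0,1.6],[0,0,0,0,1.6]],
  ],
)

```text
clock: 18.1
tool_pos: [0.5816, -0.0933, 0.1414]
orientation: [180.0, -0.0, -95.8]
force: [0.9, 1.0, -5.9]
opening: 0.0218
gripper_force: 30.0
```

```bash
python3 o.py
```

```text
18.1 F [ 0.87  1.01 -5.92] M [ 0.079  0.034 -0.005] p [ 0.58157 -0.09327  0.14136] rpy [179.99  -0.   -95.84] j [  9.9  16.5 -17.1  -0.  -56.4 -15.7] 0.021783988471660673 29.99187022447586
```

Free so far; underside about 138.7 mm, onto the flats.

Call:
step_arm(
  moves=[
    [[0,0,-0.2,0,1.6],[0,0,-0.2,0,1.6],[0,0,-0.2,0,1.6],[0,0,0,0,1.6]],
  ],
)

```text
clock: 18.5
tool_pos: [0.5815, -0.0933, 0.1352]
orientation: [180.0, -0.0, -95.8]
force: [0.7, 0.0, -4.9]
opening: 0.0217
gripper_force: 30.0
```

```bash
python3 o.py
```

```text
18.5 F [ 0.73  0.03 -4.94] M [ 0.154 -0.01  -0.016] p [ 0.58154 -0.09326  0.1352 ] rpy [179.98  -0.   -95.85] j [  9.9  16.8 -17.5  -0.  -55.7 -15.7] 0.021681177721606448 29.992317259311676
```

```bash
python3 - <<'E'
import numpy as np
r=80.5;a=np.radians(264.4-3*np.arange(24));P=np.c_[r*np.cos(a),r*np.sin(a)]/10
print(np.diff(P,axis=0).round(2).tolist())
E
```

```text
[[-0.42, 0.05], [-0.41, 0.07], [-0.41, 0.1], [-0.4, 0.12], [-0.4, 0.14], [-0.39, 0.16], [-0.38, 0.18], [-0.37, 0.2], [-0.36, 0.22], [-0.35, 0.24], [-0.34, 0.25], [-0.32, 0.27], [-0.31, 0.29], [-0.29, 0.3], [-0.28, 0.32], [-0.26, 0.33], [-0.24, 0.35], [-0.22, 0.36], [-0.2, 0.37], [-0.18, 0.38], [-0.16, 0.39], [-0.14, 0.4], [-0.12, 0.4]]
```

Call:
step_arm(
  moves=[
    [[-0.28,0.02,0,-0.035,1.6],[-0.14,0.01,0,-0.017,1.6],[0,0,0,0,1.6]],
  ],
)

```text
clock: 18.8
tool_pos: [0.5779, -0.0927, 0.1358]
orientation: [-179.9, 0.0, -98.8]
force: [1.7, 1.7, -6.4]
opening: 0.0216
gripper_force: 30.0
```

```bash
python3 o.py
```

```text
18.8 F [ 1.69  1.71 -6.44] M [ 0.809 -0.688  0.177] p [ 0.57788 -0.09268  0.13576] rpy [-1.7994e+02  3.0000e-02 -9.8800e+01] j [ 10.   16.4 -18.   -0.  -55.5 -18.8] 0.021586873488636853 30.022552013397217
```

Call:
step_arm(
  moves=[
    [[-0.41,0.07,0,-0.052,1.6],[-0.2,0.05,0,-0.026,1.6],[0,0,0,0,1.6]],
  ],
)

```text
clock: 19.1
tool_pos: [0.5719, -0.0914, 0.1358]
orientation: [-179.9, 0.0, -103.3]
force: [3.6, 2.9, -6.6]
opening: 0.0215
gripper_force: 30.1
```

```bash
python3 o.py
```

```text
19.1 F [ 3.56  2.95 -6.59] M [ 1.439 -1.191  0.305] p [ 0.57187 -0.09135  0.13583] rpy [-1.7993e+02  4.0000e-02 -1.0325e+02] j [ 10.3  15.9 -18.8  -0.  -55.3 -23.5] 0.02147199088635816 30.052741169929504
```

Call:
step_arm(
  moves=[
    [[-0.41,0.11,0,-0.052,1.6],[-0.4,0.13,0,-0.052,1.6],[-0.4,0.15,0,-0.052,1.6],[-0.39,0.17,0,-0.052,1.6],[-0.38,0.19,0,-0.052,1.6],[0,0,0,0,1.6]],
  ],
)

```text
clock: 19.7
tool_pos: [0.5521, -0.084, 0.136]
orientation: [-179.9, 0.1, -118.2]
force: [4.1, 2.7, -6.8]
opening: 0.0219
gripper_force: 30.0
```

```bash
python3 o.py; python3 jaw.py j2 >/dev/null
```

```text
19.7 F [ 4.11  2.7  -6.76] M [ 1.001 -1.53   0.204] p [ 0.55215 -0.084    0.13596] rpy [-1.7992e+02  6.0000e-02 -1.1815e+02] j [ 11.4  14.  -21.3   0.  -54.5 -39.6] 0.02194489254727952 30.013920664787292
```

```bash
python3 jaw.py j3; python3 - <<'E'
from h import *
a=cv2.imread("pics/j3.png");q=proj("scene",[[.585,-.03,.14]])[0];crop("s",a,q,90,70,8,"j3c.png")
E
```

```text
-34 42 [-30.1, -27.4, -25.0, -22.4, -19.2, -16.8, -13.4, -9.9, -6.3, -3.6, -1.2, 2.5, 5.6, 6.9, 9.9, 13.2, 16.1, 18.6, 22.3, 25.9, 29.5]
-30 55 [-31.4, -30.3, -27.4, -25.5, -22.8, -20.8, -19.6, -16.7, -14.3, -12.1, -9.1, -5.5, -3.7, -0.6, 0.5, 2.4, 5.9, 7.9, 10.2, 12.8, 16.2, 17.6, 19.8, 22.3, 24.6, 26.3, 28.5, 30.7]
-26 45 [-31.1, -29.9, -27.2, -25.4, -22.4, -19.5, -16.3, -13.8, -11.5, -8.5, -5.0, -2.6, 1.8, 5.0, 8.7, 11.9, 13.6, 18.1, 21.0, 22.6, 26.0, 27.0, 31.0]
-22 15 [-31.6, -29.3, -28.6, -25.3, -20.8, 19.1, 22.6, 30.8]
-18 22 [-31.4, -28.0, -26.9, -24.1, -20.7, -0.1, 18.8, 23.0, 24.6, 27.2, 30.8]
-14 19 [-30.9, -28.2, -25.1, -20.5, -0.4, 19.9, 22.5, 24.9, 27.0, 30.6]
-10 25 [-31.0, -28.0, -26.6, -24.7, -22.5, -20.9, -7.6, -6.4, -1.1, 18.5, 20.9, 25.8, 30.3]
-6 28 [-31.4, -27.3, -26.2, -23.5, -22.4, -20.5, -11.2, -9.2, 18.3, 21.9, 23.1, 23.9, 25.9, 28.7]
-2 27 [-31.1, -27.2, -25.3, -22.3, -20.6, -8.8, -7.6, 11.6, 18.8, 20.1, 22.5, 26.1, 29.7, 31.2]
2 33 [-30.8, -29.7, -27.6, -24.7, -21.5, -11.7, -10.1, -7.8, -6.1, 5.5, 8.0, 12.0, 18.9, 21.8, 26.2, 27.5, 30.7]
6 35 [-30.5, -27.0, -24.8, -21.6, -20.0, -10.4, -8.7, -5.5, -1.0, 0.3, 1.8, 5.1, 8.1, 18.7, 21.6, 23.9, 25.7, 31.1]
10 30 [-31.4, -29.2, -26.0, -23.6, -7.3, -4.4, -2.1, 1.4, 3.6, 6.5, 19.8, 22.5, 24.3, 26.9, 29.8]
14 1 [30.8]
18 0 []
22 0 []
```

View pics/j3c.png

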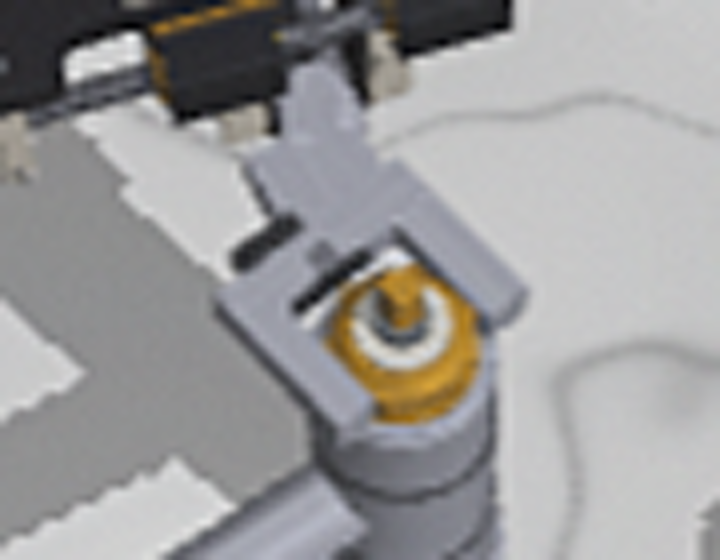

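Call:
step_arm(
  moves=[
    [[-0.37,0.21,0,-0.052,1.6],[-0.36,0.22,0,-0.052,1.6],[-0.35,0.23,0,-0.052,1.6],[-0.33,0.25,0,-0.052,1.6],[-0.32,0.27,0,-0.052,1.6],[-0.31,0.28,0,-0.052,1.6],[-0.29,0.3,0,-0.052,1.6],[-0.28,0.31,0,-0.052,1.6],[-0.26,0.33,0,-0.052,1.6],[-0.25,0.34,0,-0.052,1.6]],
  ],
)

```text
clock: 20.8
tool_pos: [0.5222, -0.0567, 0.1362]
orientation: [-179.9, 0.2, -147.9]
force: [6.6, 1.8, -8.2]
opening: 0.0218
gripper_force: 30.1
```

```bash
python3 o.py; python3 -c "
import numpy as np
from h import *
o=ctrl.get_obs();r=o['tool_pos'][:2]-[.5894,-.0132];F=o['force'];print(np.hypot(*r),np.degrees(np.arctan2(r[1],r[0]))%360,o['moment'][2]+r[0]*F[1]-r[1]*F[0])"
```

```text
20.8 F [ 6.56  1.81 -8.2 ] M [ 0.753 -2.652  0.399] p [ 0.52221 -0.05668  0.13623] rpy [-1.7990e+02  1.6000e-01 -1.4791e+02] j [ 15.3  11.  -25.5   0.1 -53.4 -73.2] 0.021781002309566897 30.140626430511475
0.08002929994902863 212.9112868611697 0.5625468948649481
```

Call:
step_arm(
  moves=[
    [[-0.19,0.38,0,-0.052,1.6],[-0.19,0.38,0,-0.052,1.6],[-0.19,0.38,0,-0.052,1.6],[-0.17,0.38,0,-0.052,1.6],[-0.15,0.39,0,-0.052,1.6]],
  ],
)

```text
clock: 21.3
tool_pos: [0.5133, -0.0379, 0.1363]
orientation: [-179.9, 0.2, -162.8]
force: [7.9, -0.1, -7.2]
opening: 0.0217
gripper_force: 30.1
```

```bash
python3 o.py; python3 jaw.py j4|tail -12; python3 -c "
import numpy as np
from h import *
o=ctrl.get_obs();r=o['tool_pos'][:2]-[.5894,-.0132];F=o['force'];print(np.hypot(*r),np.degrees(np.arctan2(r[1],r[0]))%360,o['moment'][2]+r[0]*F[1]-r[1]*F[0])
a=cv2.imread('pics/j4.png');q=proj('scene',[[.585,-.02,.14]])[0];crop('s',a,q,70,60,10,'j4c.png')"
```

```text
21.3 F [ 7.95 -0.11 -7.2 ] M [-0.131 -2.71   0.39 ] p [ 0.51328 -0.03786  0.13628] rpy [-1.7992e+02  1.7000e-01 -1.6281e+02] j [ 17.7  10.  -26.7   0.1 -53.1 -90.6] 0.021671776663956886 30.133536458015442
-22 17 [-29.7, -27.6, -25.5, -21.5, -19.3, 20.8, 25.0, 27.2, 29.3]
-18 20 [-29.4, -27.3, -25.0, -22.9, -20.9, 19.0, 23.0, 25.3, 29.4, 31.5]
-14 20 [-29.1, -29.0, -24.7, -22.5, -20.5, 19.2, 21.4, 23.4, 27.5, 29.6]
-10 24 [-31.0, -28.6, -26.7, -24.5, -22.2, -7.8, 7.0, 19.4, 23.6, 25.7, 27.8, 31.9]
-6 27 [-30.6, -26.3, -24.2, -19.9, -11.5, -9.4, 7.2, 9.4, 11.4, 19.8, 23.8, 25.8, 26.0, 30.1]
-2 26 [-30.0, -26.0, -24.0, -21.9, -19.5, -11.1, -9.0, 7.4, 11.6, 21.9, 24.1, 28.2, 30.3]
2 30 [-29.6, -27.7, -23.4, -21.2, -19.1, -10.9, -6.8, 7.6, 9.7, 11.8, 20.1, 22.3, 24.4, 26.4, 28.5]
6 36 [-29.4, -27.2, -25.0, -22.9, -19.0, -10.6, -8.5, -4.4, -2.4, -0.3, 3.8, 6.1, 10.0, 12.0, 20.5, 24.6, 28.6, 30.7]
10 24 [-24.9, -20.6, -4.2, -2.1, 0.1, 2.1, 4.2, 8.2, 20.8, 22.8, 24.9, 26.8]
14 0 []
18 0 []
22 0 []
0.08003411874005074 197.60764485539374 0.398688735726225
```

View pics/j4c.png

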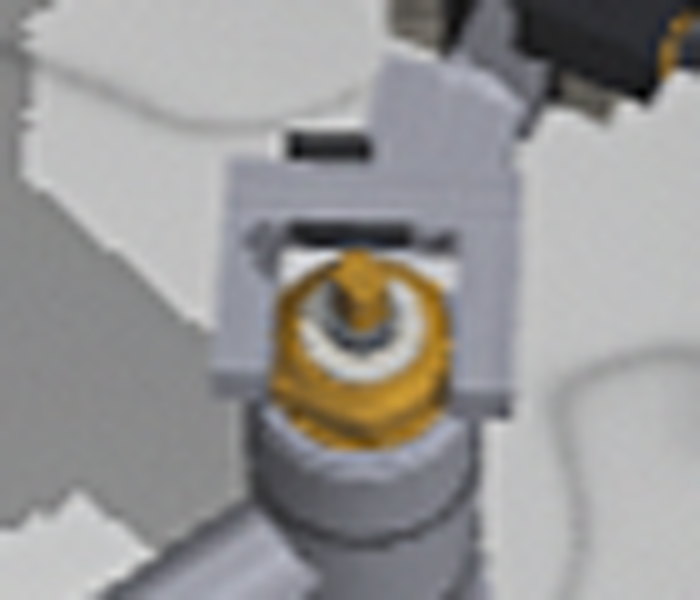

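Call:
step_arm(
  moves=[
    [[0.08,-0.2,0,0.026,1.6],[0.08,-0.2,0,0.026,1.6],[0.04,-0.1,0,0.013,1.6],[0,0,0,0,1.6]],
  ],
)

```text
clock: 21.75
tool_pos: [0.5133, -0.0432, 0.1356]
orientation: [-180.0, -0.0, -159.1]
force: [1.9, 0.9, -4.2]
opening: 0.0218
gripper_force: 30.0
```

```bash
cat >> o.py <<'E'
r=o['tool_pos'][:2]-[.5894,-.0132];F=o['force'];print(np.hypot(*r),o['moment'][2]+r[0]*F[1]-r[1]*F[0])
E
python3 o.py
```

```text
21.75 F [ 1.86  0.94 -4.17] M [ 0.351 -0.827  0.048] p [ 0.51331 -0.04322  0.13556] rpy [-1.7999e+02 -4.0000e-02 -1.5911e+02] j [ 17.1  10.2 -26.5   0.  -53.3 -86.2] 0.02177792023163305 29.991932809352875
0.08179739806146546 0.03226116620381849
```

Call:
step_arm(
  moves=[
    [[0.1,0,0,0.015,1.6],[0,0,0.3,0,1.6],[0,0,0.3,0,1.6],[0,0,0.4,0,1.6],[0,0,0.5,0,1.6]],
  ],
)

```text
clock: 22.25
tool_pos: [0.514, -0.0427, 0.1508]
orientation: [180.0, -0.0, -158.3]
force: [0.1, 0.1, -5.4]
opening: 0.0217
gripper_force: 30.0
```

```bash
python3 o.py
```

```text
22.25 F [ 0.15  0.08 -5.35] M [ 0.021 -0.008 -0.048] p [ 0.51401 -0.04272  0.15082] rpy [ 1.7998e+02 -4.0000e-02 -1.5829e+02] j [ 17.1   9.3 -25.3  -0.  -55.4 -85.3] 0.021729762267422972 29.99265342950821
0.08096178762714464 -0.04940876783369546
```

Call:
step_arm(
  moves=[
    [[0,0,2,0,1.6],[0,0,2,0,1.6],[0,0,1.6,0,1.6],[0.2,-3,0,-0.02,1.6],[0.2,-3,0,-0.02,1.6],[0.2,-3,0,-0.02,1.6],[0.2,-3,0,-0.02,1.6],[0.2,-3,0,-0.02,1.6],[0.2,-3,0,-0.02,1.6],[0.2,-3,0,-0.02,1.6]],
  ],
)

```text
clock: 23.25
tool_pos: [0.5282, -0.2537, 0.2069]
orientation: [180.0, 0.0, -166.3]
force: [1.6, 0.8, -5.9]
opening: 0.022
gripper_force: 30.0
```

Call:
step_arm(
  moves=[
    [[0.2,-3,0,-0.02,1.6],[0.2,-2.5,0,-0.02,1.6],[0,-1,0,-0.014,1.6],[0,0,0,0,1.6],[0,0,-3,0,1.6],[0,0,-4,0,1.6],[0,0,-4,0,1.6],[0,0,-3,0,1.6],[0,0,-1.5,0,1.6],[0,0,0,0,1.6]],
  ],
)

```text
clock: 24.25
tool_pos: [0.5307, -0.3161, 0.0492]
orientation: [179.8, -0.2, -169.4]
force: [-0.4, 0.5, -6.0]
opening: 0.0216
gripper_force: 30.0
```

```bash
python3 o.py
```

```text
24.25 F [-0.36  0.47 -6.04] M [ 0.063  0.062 -0.048] p [ 0.53073 -0.31612  0.04917] rpy [ 179.85   -0.25 -169.37] j [-12.7  24.7 -18.5  -0.1 -47.  -66.6] 0.021567871154513103 29.991855919361115
0.3085456917101775 -0.18344507410839228
```

Lower to just above the board, slowly until contact shows.

Call:
step_arm(
  moves=[
    [[0.1,-0.3,-1,0,1.6],[0,0,-0.8,0,1.6],[0,0,-0.4,0,1.6],[0,0,-0.2,0,1.6],[0,0,-0.1,0,1.6],[0,0,0,0,1.6]],
  ],
)

```text
clock: 24.85
tool_pos: [0.5335, -0.3209, 0.0268]
orientation: [-180.0, 0.0, -169.4]
force: [0.8, -0.7, -5.4]
opening: 0.0217
gripper_force: 30.0
```

```bash
python3 o.py
```

```text
24.85 F [ 0.79 -0.67 -5.37] M [-0.012 -0.069 -0.057] p [ 0.53352 -0.32089  0.02677] rpy [-1.7999e+02  2.0000e-02 -1.6941e+02] j [-13.1  26.5 -19.2   0.  -44.2 -66.3] 0.021706398074415476 29.991726279258728
0.31272107480768147 0.22350016211677354
```

Call:
step_arm(
  moves=[
    [[0,0,-0.2,0,1.6],[0,0,-0.1,0,1.6],[0,0,-0.1,0,1.6],[0,0,-0.05,0,1.6],[0,0,0,0,1.6]],
  ],
)

```text
clock: 25.35
tool_pos: [0.5335, -0.3208, 0.0227]
orientation: [-180.0, 0.0, -169.4]
force: [-2.4, 2.5, 2.5]
opening: 0.0214
gripper_force: 30.0
```

```bash
python3 o.py
```

```text
25.35 F [-2.4   2.51  2.47] M [ 0.759  0.871 -0.033] p [ 0.53347 -0.32083  0.02271] rpy [-1.7999e+02  1.0000e-02 -1.6940e+02] j [-13.1  26.8 -19.4   0.  -43.7 -66.3] 0.021433031396970146 29.993678033351898
0.31267173446929475 -0.9109145928313466
```

Call:
step_arm(
  moves=[
    [[0,0,0,0,2.6],[0,0,0,0,3.5],[0,0,0,0,6],[0,0,0,0,6],[0,0,1,0,6],[0,0,3,0,6],[0,0,5,0,6],[0,0,5,0,6],[0,0,5,0,6],[0,0,0,0,6]],
  ],
)

```text
clock: 26.35
tool_pos: [0.5369, -0.3227, 0.2216]
orientation: [-179.5, 0.7, -169.3]
force: [1.0, -0.4, 0.7]
opening: 0.0602
gripper_force: 0.0
```

Call:
step_arm(
  moves=[
    [[-1,-4,0,0,6],[-1,-4,0,0,6],[-1,-4,0,0,6],[-1,-4,0,0,6],[-1,-4,0,0,6],[0,0,0,0,6],[0,0,0,0,6]],
  ],
)

```text
clock: 27.05
tool_pos: [0.4826, -0.5217, 0.212]
orientation: [180.0, -0.0, -169.5]
force: [-0.9, -0.2, -0.3]
opening: 0.0602
gripper_force: 0.0
```

```bash
python3 o.py; python3 - <<'E'
from h import *
a,_=snap("scene");t,_=snap("top")
q=proj("scene",[[.589,-.013,.14]])[0]
A=a[120:420,150:520];B=cv2.resize(a[int(q[1])-18:int(q[1])+18,int(q[0])-20:int(q[0])+20],None,fx=10,fy=10,interpolation=cv2.INTER_CUBIC)
S=cv2.imread("pics/scene0.png")
B=B[:300,:400]
cv2.imwrite("pics/f.png",np.hstack([A,B]))
E
```

```text
27.05 F [-0.91 -0.24 -0.32] M [ 0.017 -0.016 -0.057] p [ 0.48259 -0.52171  0.21195] rpy [ 1.7998e+02 -2.0000e-02 -1.6953e+02] j [-31.6  24.4   4.6  -0.  -70.3 -48. ] 0.06018426604855398 0.0
0.5196035675442758 -0.4943983476603283
```

View pics/f.png

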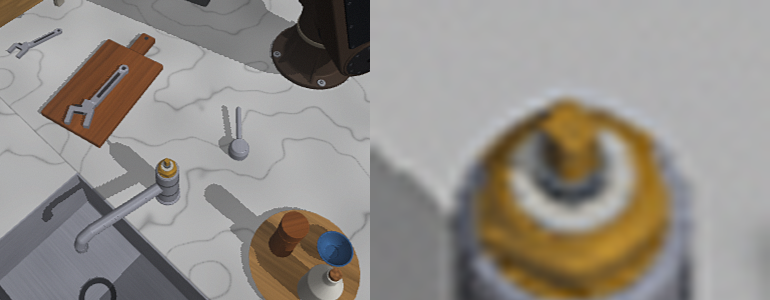

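```bash
python3 -c "
from plant import close_job
print(close_job())"
```

```text
the job is handed in; nothing more can be done
None
```

I handed the job in at about 27 s: the nut was run down by hand until it seated, then turned about 60° (one flat) further with the wrench. The wrench is back flat on the board, and the lever, mill, bottle and bowl look undisturbed in the last picture. The 60° is worked out from tool angle and torque, good to roughly 3°, because a hex nut looks the same after a full flat.

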